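Stand the stake over the hidden batten

TASK

The springy work board of wooden rods on the jeweller's bench has one stiff cross batten hidden somewhere under its rods. Feel for it by pressing gently along the board with the closed fingertips, then pick up the steel stake and set it down gently on the rods centred over the batten, so that it stands upright and level without sinking the rods, and let go. Leave the dish, the jar and the hammer alone.

Things in the scene. Friction and masses are not known exactly. Their poses are not given: they have to be found in the camera images.
- board: Fixed wooden frame 329 mm long (along its y) by 166 mm wide (along its x), 50 mm high, filled flush with 24 round rods side by side, each 150 mm along x and 12 mm thick, spaced 12.5 mm along y, 300 mm in all. Origin: centre of the underside, on the table; z up; rod tops 50 mm above it. Under the rods, unseen, a batten 36 mm wide runs across, parallel to x; its middle lies within 90 mm of the board's centre along y.
- board_top (a point): Centre of the board at rod-top height. Each rod is sprung on its own (0.2 N, then 0.28 N per mm, travel 12 mm straight down), so closed fingertips pressed in 1 to 2 mm slide across them. Rods lying over the batten give 0.5 mm, then resist with 6 N per mm in all. The stake's weight sinks the rods 3 mm or more where no batten is. Over 25 N damages them.
- stake: Loose steel forming stake, about 0.7 kg: square foot 60 x 60 x 14 mm with an upright round stem 28 mm in diameter in its middle, domed top 72 mm above the underside. Origin: centre of the underside of the foot; z up along the stem. Grip the stem.
- dish: Bystander: round white dish with gemstones, 72 mm across, 24 mm high; origin at the centre of its underside.
- jar: Bystander: amber jar with black cap, 54 mm across, 62 mm high; origin at the centre of its underside.
- hammer: Bystander: hammer lying on the table beyond the board, roughly along the world's y; origin on its underside.

How it is judged:
By the outcome, as a careful person would: the job done as asked, in the order asked, and still so for the second after the job is handed in, with the robot touching nothing.
It also fails if it takes over 72 s, if anything falls off the work surface, if the arm or the gripper's body presses on something with over 40 N, if the wrist force passes 120 N, or if a joint passes its speed limit or range.

ROBOT

A 6-joint arm with a two-finger parallel gripper is mounted at the origin on the work surface. World frame = base frame: x ahead of the robot, y to its left, z up, the work surface at z = 0. Lengths are in m, angles in rad, forces in N, time in s.
With the tool pointing down it reaches from about 0.15 to 0.775 m from the base axis. Payload 6.1 kg.
Tool frame: the origin (TCP) lies at the very end of the fingers, on their centre line; the grasp point (between the pads) lies 19 mm behind it; z points along the fingers, y is the line along which they close (so a half turn about z gives the same grasp; the last joint's range is limited). The gripper opens to 85 mm and grips with 20 to 120 N. Pads are 22 mm wide; open, the fingers measure 114 mm over their backs; the gripper's body (76 mm by 85 mm) begins 54 mm behind the grasp point. The pads swing forward as they close: fully open they stand 13 mm farther back than shut.
Start: joints at [0, 0.126, -0.04, 1.405, 0, 1.571], TCP at [0.525, -0, 0.21] pointing down, gripper open.
Joint ranges: [-2.72, 2.72], [-0.95, 1.95], [-1.27, 1.35], [-1.78, 2.02], [-1.46, 1.47], [-3.14, 3.14]. Speed limits (rad/s): [2.39, 2.39, 3.01, 3.14, 3.14, 3.14].

INTERFACE

Orientations are given as a unit quaternion [w, x, y, z].
In Python, from plant import r, vision, job, finder gives the robot as it stands.
- The arm moves only by the tool carry_out, never from a script. Its argument "rows" is a list of rows, each an object with "xyz": the shift along the tool's x, y, z in mm, a list of three; "twist": the turn about the tool's z in degrees; "grip": the opening, from -1 (shut) to 1 (fully open), so that 0 is half open. In form: [{"xyz": [x, y, z], "twist": twist, "grip": grip}, ...]. A call has 1 to 10 rows; each row is the pose to reach, as a shift and turn from the pose commanded when the call began, along the tool's axes at that moment; what a row does not reach only later rows make up. A row lasts 1/8 s, in which the tool goes at most 62.5 mm and 10.7 degrees, less where a joint would pass 70% of its speed; a pose out of reach is approached as far as the arm can. A call with a gripper value outside its range is refused whole. The fingers move at their own pace and stop on an object; "grip_force" is the grip in N (left out, the last holds). Time passes only in rows, so rows that repeat a pose let the fingers close. It gives the time, the measured TCP pose, the force, the opening and the grip force at its end, in the units of the state.
- r.sense(): the state, without advancing time (a new reading comes with each control period).
- vision.snapshot(name): name is "scene" or "side" or "wrist"; returns a dict with "pixels" (400x640x3 uint8, red, green, blue), "K" (3x3 intrinsics, pixels), "R" (3x3) and "t" (3): a world point X has camera coordinates R X + t. Camera axes: x right, y down, z forward; pixel columns grow to the right and rows downward; lengths in m; the calibration is good to about 2 mm. A picture is of the moment at which its call begins. There is no depth.
- job.close_job(): hands the job in; it is judged then, once.
Trained networks look in a picture, given as the dict that the camera call returned (one of the last four; its "shot" number tells which), for a name from the list of things; names that differ only in an ending like _2 or _b are one class to them, and where a whole thing is asked for, a point or a joint stands for the part that bears it (a point fixed in the world has none). Each returns a list of dicts, best first, with "p" (0 to 1); they miss things now and then, are a little off and sometimes report something else, mostly with a low value. They report only what shows in the picture. A call takes as long as a camera call.
- finder.outline_of(picture, query): "pixels" (400x640 bool, what is visible of it) and "bbox" ([left, top, width, height] in pixels, round what is visible of it).
The state is a dict: "t": time; "joint_pos": joint angles; "qd": joint speeds; "joint_torque": joint torques, N m; "position": TCP position; "orientation": TCP orientation; "ft_force": force on the tool from outside, world axes, zero at the start; "ft_torque": the same for the moment, N m; "finger_gap": finger opening in m; "grasp_force": force on a finger pad.
Only numpy, scipy, OpenCV 4.12 (cv2) and the standard library are available. Lean on these libraries where they do the work, as an engineer would, in place of code of your own. Each camera call takes 0.05 s, during which the arm holds its last target. There are 200 camera calls.

## Working session

There is one attempt and no reset: what is moved stays moved. The work goes in short steps, Python scripts to look and compute and a tool call to move; the robot and the scene stay as the last step left them, time stands still between calls to the robot, and variables do not carry over. Pictures are saved under pics/ and viewed, at most 10 in all, crops included, and the job is handed in when it is done.

Besides the shell and the picture viewer there is one more tool, called after ">>>" in YAML: its name, and indented under it one key for each argument. carry_out: Moves the arm, as the interface text tells. Its arguments: {"type":"object","properties":{"rows":{"type":"array","items":{"type":"object","properties":{"xyz":{"type":"array","items":{"type":"number"}},"twist":{"type":"number"},"grip":{"type":"number"}}}},"grip_force":{"type":"number"}},"required":["rows"]}

```bash
mkdir -p pics; cat > h.py <<'E'
import numpy as np, cv2
from plant import r, vision, job, finder
def save(p,n): cv2.imwrite('pics/'+n,p['pixels'][:,:,::-1])
def ray(p,uv,z):
    K,R,t=map(np.array,(p['K'],p['R'],p['t']))
    d=R.T@np.linalg.inv(K)@np.array([uv[0],uv[1],1.]); c=-R.T@t
    return c+d*(z-c[2])/d[2]
def proj(p,X):
    q=np.array(p['K'])@(np.array(p['R'])@np.array(X)+np.array(p['t'])); return q[:2]/q[2]
E
python3 - <<'E'
from h import *
s=r.sense(); print(s['t'],s['position'],s['orientation'],s['ft_force'],s['finger_gap'])
ims=[]
for n in ('scene','side'):
    p=vision.snapshot(n); save(p,n+'0.png'); 
    for o in ('board','stake','dish','jar','hammer'):
        for d in finder.outline_of(p,o)[:2]: 
            ys,xs=np.nonzero(d['pixels'])
            print(n,o,round(d['p'],2),d['bbox'],xs.mean(),ys.mean(), ray(p,(xs.mean(),ys.mean()),.05 if o=='board' else .03).round(3))
E
```

```text
0.0 [ 5.24557081e-01 -5.93023298e-06  2.09214039e-01] [-5.73555477e-04  7.07117275e-01  7.07095822e-01 -5.73795127e-04] [ 0.81681612 -0.02767768  0.58047337] 0.08581919396559765
scene board 0.7 [228.4, 162.7, 149.8, 73.1] 305.68212967843965 199.67569847127044 [ 0.564 -0.007  0.05 ]
scene stake 0.86 [161.7, 188.2, 28.3, 34.5] 172.35124508519004 206.478374836173 [ 0.589 -0.31   0.03 ]
scene dish 0.86 [173.9, 153.4, 24.4, 23.4] 188.07918968692448 164.88766114180478 [ 0.451 -0.313  0.03 ]
scene dish 0.32 [160.2, 188.1, 27.8, 33.0] 172.0909090909091 205.92672998643147 [ 0.588 -0.311  0.03 ]
scene jar 0.66 [430.2, 164.7, 26.4, 32.7] 442.5323383084577 179.3565505804312 [0.455 0.326 0.03 ]
scene hammer 0.65 [268.3, 256.3, 132.7, 43.8] 346.2934472934473 271.9292497625831 [0.733 0.087 0.03 ]
scene hammer 0.56 [174.0, 157.4, 26.1, 18.8] 187.90786948176583 164.80614203454894 [ 0.451 -0.314  0.03 ]
side board 0.57 [293.7, 150.0, 87.4, 115.8] 340.20160539785945 208.82398790134945 [0.533 0.04  0.05 ]
side board 0.34 [381.9, 119.6, 26.3, 21.5] 392.75 129.5631067961165 [ 0.434 -0.274  0.05 ]
side stake 0.9 [329.7, 106.4, 29.2, 29.5] 340.8068669527897 124.69098712446352 [ 0.576 -0.304  0.03 ]
side dish 0.8 [379.2, 117.7, 27.6, 21.9] 392.2354368932039 129.59708737864077 [ 0.435 -0.301  0.03 ]
side jar 0.73 [346.2, 312.0, 32.0, 39.0] 363.3580487804878 332.30536585365854 [0.453 0.327 0.03 ]
side hammer 0.7 [220.0, 178.8, 56.3, 92.1] 250.23869680851064 234.23603723404256 [0.718 0.125 0.03 ]
```

```bash
python3 - <<'E'
import cv2,numpy as np
a=cv2.imread('pics/scene0.png')[130:310,140:480]; b=cv2.imread('pics/side0.png')[80:380,200:460]
cv2.imwrite('pics/a.png',cv2.resize(a,None,fx=2.35,fy=2.35,interpolation=2)); cv2.imwrite('pics/b.png',cv2.resize(b,None,fx=2,fy=2,interpolation=2))
E
```

```text
(no output)
```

View pics/a.png

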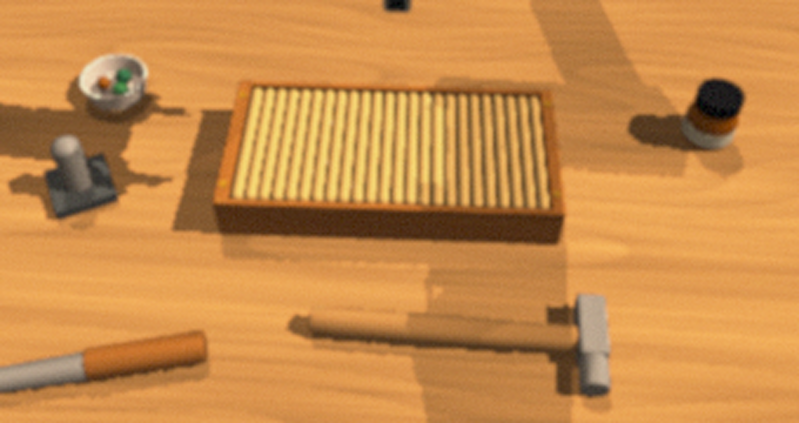

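View pics/b.png

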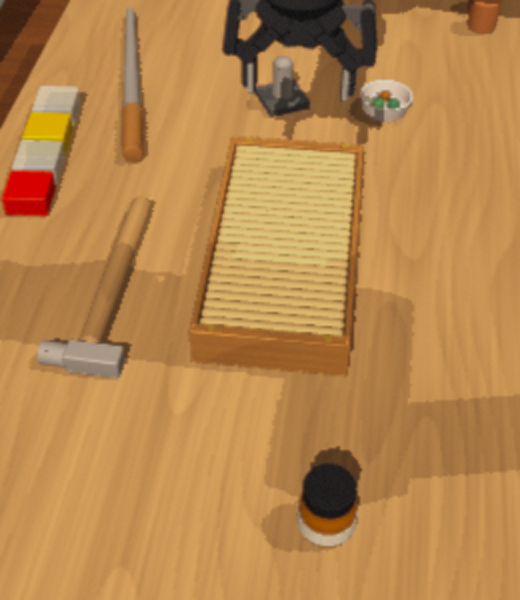

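The scene view shows the board's top corners at crop pixels (240,82), (552,90), (563,213) and (217,207). The stake is at about (80,185) with its foot turned roughly 15°, the dish at (113,85), the jar at (713,115) and the hammer at (460,335). The side view agrees. Next I'll locate the board and the stake.

```bash
python3 - <<'E'
from h import *
p=vision.snapshot('scene'); q=vision.snapshot('side')
f=lambda l,s,o:[np.array(c)/s+o for c in l]
A=[ray(p,c,.05) for c in f([(240,82),(552,90),(563,213),(217,207)],2.35,(140,130))]
B=[ray(q,c,.05) for c in f([(364,148),(350,344),(193,332),(232,140)],2,(200,80))]
for X in (A,B):
    X=np.array(X); print(X.round(4).tolist(), X.mean(0))
    d=X[1]-X[0]+X[2]-X[3]; print('len',np.linalg.norm(X[1]-X[0]),np.linalg.norm(X[2]-X[3]),'yaw',np.degrees(np.arctan2(-d[0],d[1])))
# stake dome top & foot corners (z=.014 top)
F=[ray(p,c,.014) for c in f([(47,183),(107,157),(116,187),(57,208)],2.35,(140,130))]
print(np.array(F).round(4).tolist()); print('dome',ray(p,f([(65,143)],2.35,(140,130))[0],.066), ray(q,f([(283,62)],2,(200,80))[0],.068))
G=[ray(q,c,.014) for c in f([(257,93),(275,109),(308,99),(292,83)],2,(200,80))]
print(np.array(G).round(4).tolist())
E
```

```text
[[0.4618, -0.1709, 0.05], [0.4489, 0.156, 0.05], [0.6126, 0.1579, 0.05], [0.6284, -0.1611, 0.05]] [ 0.53791469 -0.00453046  0.05      ]
len 0.32718760596051744 0.3193386854187685 yaw 2.552005948143505
[[0.4548, -0.167, 0.05], [0.447, 0.1525, 0.05], [0.608, 0.1603, 0.05], [0.6202, -0.159, 0.05]] [ 0.53249717 -0.0033143   0.05      ]
len 0.3195288717380342 0.3195190866437206 yaw 1.790543513325391
[[0.5827, -0.3457, 0.014], [0.5445, -0.2967, 0.014], [0.5829, -0.2765, 0.014], [0.6129, -0.3258, 0.014]]
dome [ 0.57436674 -0.31570545  0.066     ] [ 0.57558701 -0.31384624  0.068     ]
[[0.6109, -0.3127, 0.014], [0.5812, -0.2795, 0.014], [0.5392, -0.3089, 0.014], [0.5656, -0.3435, 0.014]]
```

Board centre is at about (0.536, -0.004) with a yaw of about 2°. The stake is at about (0.575, -0.313), turned about 37°. First I'll close the gripper and go over the board's -y end.

>>> carry_out:
  rows:
    - {"xyz": [-35, 4, 0], "twist": 0, "grip": -1}
    - {"xyz": [-70, 8, 40], "twist": 0, "grip": -1}
    - {"xyz": [-104, 11, 80], "twist": 0, "grip": -1}
    - {"xyz": [-104, 11, 120], "twist": 0, "grip": -1}
    - {"xyz": [-104, 11, 146], "twist": 0, "grip": -1}
    - {"xyz": [-104, 11, 146], "twist": 0, "grip": -1}
    - {"xyz": [-104, 11, 146], "twist": 0, "grip": -1}
    - {"xyz": [-104, 11, 146], "twist": 0, "grip": -1}
  grip_force: 30

```text
t: 1.7
position: [0.5371, -0.1041, 0.0657]
orientation: [0.001, 0.707, 0.707, 0.001]
ft_force: [-0.2, -0.0, -0.6]
finger_gap: 0.0001
grasp_force: 0.0
```

>>> carry_out:
  rows:
    - {"xyz": [0, 0, 6], "twist": 0, "grip": -1}
    - {"xyz": [0, 0, 12], "twist": 0, "grip": -1}
    - {"xyz": [0, 0, 12], "twist": 0, "grip": -1}
    - {"xyz": [0, 0, 12], "twist": 0, "grip": -1}

```text
t: 2.2
position: [0.5359, -0.104, 0.0519]
orientation: [-0.0, 0.707, 0.707, -0.0]
ft_force: [-0.1, 0.1, 0.2]
finger_gap: 0.0002
grasp_force: 0.0
```

>>> carry_out:
  rows:
    - {"xyz": [0, 0, 2], "twist": 0, "grip": -1}
    - {"xyz": [0, 0, 2], "twist": 0, "grip": -1}
    - {"xyz": [0, 0, 2], "twist": 0, "grip": -1}

```text
t: 2.58
position: [0.536, -0.104, 0.05]
orientation: [0.0, 0.707, 0.707, 0.0]
ft_force: [-0.5, 0.3, 0.4]
finger_gap: -0.0005
grasp_force: 0.0
```

>>> carry_out:
  rows:
    - {"xyz": [0, 0, 1], "twist": 0, "grip": -1}
    - {"xyz": [0, 0, 1], "twist": 0, "grip": -1}
    - {"xyz": [0, 0, 1], "twist": 0, "grip": -1}

```text
t: 2.95
position: [0.536, -0.104, 0.049]
orientation: [0.0, 0.707, 0.707, 0.0]
ft_force: [-0.0, -0.0, 0.5]
finger_gap: 0.0001
grasp_force: 0.0
```

>>> carry_out:
  rows:
    - {"xyz": [0, 0, 1], "twist": 0, "grip": -1}
    - {"xyz": [0, 0, 1], "twist": 0, "grip": -1}

```text
t: 3.2
position: [0.5359, -0.104, 0.0479]
orientation: [-0.0, 0.707, 0.707, -0.0]
ft_force: [-0.3, 0.1, 0.7]
finger_gap: 0.0001
grasp_force: 0.0
```

>>> carry_out:
  rows:
    - {"xyz": [10, 0, 0], "twist": 0, "grip": -1}
    - {"xyz": [20, 0, 0], "twist": 0, "grip": -1}
    - {"xyz": [20, 0, 0], "twist": 0, "grip": -1}

```text
t: 3.58
position: [0.536, -0.083, 0.048]
orientation: [-0.0, 0.707, 0.708, 0.0]
ft_force: [-0.2, -0.4, -0.3]
finger_gap: -0.0
grasp_force: 0.0
```

>>> carry_out:
  rows:
    - {"xyz": [10, 0, 0], "twist": 0, "grip": -1}
    - {"xyz": [20, 0, 0], "twist": 0, "grip": -1}
    - {"xyz": [20, 0, 0], "twist": 0, "grip": -1}

```text
t: 3.95
position: [0.536, -0.0632, 0.048]
orientation: [-0.0, 0.707, 0.708, 0.0]
ft_force: [-0.7, 0.2, -0.1]
finger_gap: 0.0
grasp_force: 0.0
```

>>> carry_out:
  rows:
    - {"xyz": [10, 0, 0], "twist": 0, "grip": -1}
    - {"xyz": [20, 0, 0], "twist": 0, "grip": -1}
    - {"xyz": [20, 0, 0], "twist": 0, "grip": -1}

```text
t: 4.32
position: [0.536, -0.0432, 0.048]
orientation: [-0.0, 0.707, 0.708, -0.0]
ft_force: [0.7, 0.7, 0.2]
finger_gap: 0.0
grasp_force: 0.0
```

>>> carry_out:
  rows:
    - {"xyz": [10, 0, 0], "twist": 0, "grip": -1}
    - {"xyz": [20, 0, 0], "twist": 0, "grip": -1}
    - {"xyz": [20, 0, 0], "twist": 0, "grip": -1}

```text
t: 4.7
position: [0.536, -0.0232, 0.048]
orientation: [0.0, 0.707, 0.708, 0.0]
ft_force: [-0.4, -0.1, -0.6]
finger_gap: -0.0002
grasp_force: 0.0
```

>>> carry_out:
  rows:
    - {"xyz": [10, 0, 0], "twist": 0, "grip": -1}
    - {"xyz": [20, 0, 0], "twist": 0, "grip": -1}
    - {"xyz": [20, 0, 0], "twist": 0, "grip": -1}

```text
t: 5.08
position: [0.536, -0.0032, 0.048]
orientation: [-0.0, 0.707, 0.708, 0.0]
ft_force: [-0.1, -0.3, 0.6]
finger_gap: -0.0001
grasp_force: 0.0
```

>>> carry_out:
  rows:
    - {"xyz": [0, 0, 1], "twist": 0, "grip": -1}
    - {"xyz": [0, 0, 1], "twist": 0, "grip": -1}
    - {"xyz": [0, 0, 1], "twist": 0, "grip": -1}

```text
t: 5.45
position: [0.536, -0.0042, 0.047]
orientation: [-0.0, 0.707, 0.707, -0.0]
ft_force: [-0.2, -0.5, 1.1]
finger_gap: -0.0
grasp_force: 0.0
```

>>> carry_out:
  rows:
    - {"xyz": [0, 0, 1], "twist": 0, "grip": -1}
    - {"xyz": [0, 0, 1], "twist": 0, "grip": -1}
    - {"xyz": [0, 0, 1], "twist": 0, "grip": -1}

```text
t: 5.82
position: [0.536, -0.004, 0.046]
orientation: [-0.0, 0.707, 0.707, -0.0]
ft_force: [0.3, 0.1, 0.1]
finger_gap: 0.0001
grasp_force: 0.0
```

```bash
python3 - <<'E'
from h import *
F=[]
for i in range(6):
    p=vision.snapshot('side'); F.append(r.sense()['ft_force'])
print(np.array(F).round(2)); print(r.sense()['position'])
a=p['pixels'][120:280,270:430,::-1]; cv2.imwrite('pics/c.png',cv2.resize(a,None,fx=3.7,fy=3.7,interpolation=2))
E
```

```text
[[ 0.47  0.01 -0.31]
 [-0.61 -0.3  -0.97]
 [-0.54  0.37  0.52]
 [ 0.16  0.02  0.6 ]
 [-0.21 -0.35 -0.43]
 [ 0.15 -0.46 -0.18]]
[ 0.53600585 -0.00398769  0.04599854]
```

View pics/c.png

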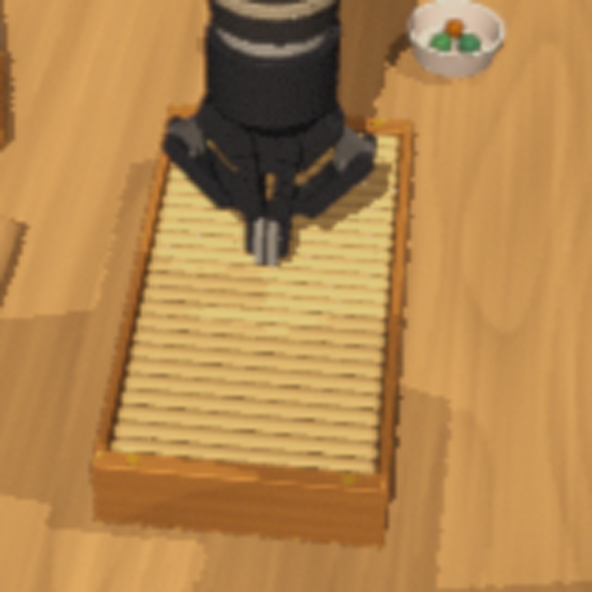

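The closed tips at crop (265,262) show no contact. The force is only noise around zero, so I'll keep descending carefully.

>>> carry_out:
  rows:
    - {"xyz": [0, 0, 1], "twist": 0, "grip": -1}
    - {"xyz": [0, 0, 1], "twist": 0, "grip": -1}

```text
t: 6.38
position: [0.5359, -0.004, 0.0449]
orientation: [-0.0, 0.707, 0.707, -0.0]
ft_force: [1.2, -0.1, 1.3]
finger_gap: -0.0
grasp_force: 0.0
```

>>> carry_out:
  rows:
    - {"xyz": [0, 0, 1], "twist": 0, "grip": -1}
    - {"xyz": [0, 0, 1], "twist": 0, "grip": -1}

```text
t: 6.62
position: [0.5359, -0.004, 0.0439]
orientation: [-0.0, 0.707, 0.707, -0.0]
ft_force: [-0.4, -0.9, 0.5]
finger_gap: -0.0
grasp_force: 0.0
```

>>> carry_out:
  rows:
    - {"xyz": [0, 0, 1], "twist": 0, "grip": -1}
    - {"xyz": [0, 0, 1], "twist": 0, "grip": -1}

```text
t: 6.88
position: [0.5359, -0.004, 0.0429]
orientation: [-0.0, 0.707, 0.707, -0.0]
ft_force: [0.2, 0.6, 0.1]
finger_gap: 0.0
grasp_force: 0.0
```

```bash
python3 - <<'E'
from h import *
F=[]
for i in range(6):
    p=vision.snapshot('side'); F.append(r.sense()['ft_force'])
print(np.mean(F,0).round(2)); s=r.sense();print(s['position'],s['joint_torque'])
c=np.array([265,262])/3.7+(270,120); print(c,proj(p,[.536,-.004,.05]),proj(p,s['position']))
E
```

```text
[-0.08  0.04 -0.21]
[ 0.53602535 -0.00399413  0.043039  ] [-7.04581962e-04 -4.62120759e+01  3.31848407e+01  1.40584882e-03
 -2.47005727e-05  4.55941802e-05]
[341.62162162 190.81081081] [341.34140049 195.23444798] [341.27569943 197.44455346]
```

```bash
python3 - <<'E'
from h import *
s=r.sense()['position']; T=[]
for n in('side','scene'):
    p=vision.snapshot(n); u=proj(p,s); a=p['pixels'][:,:,::-1].copy()
    x,y=int(u[0])-30,int(u[1])-40; a=cv2.resize(a[y:y+60,x:x+60],None,fx=6,fy=6,interpolation=2)
    for dz in (0,.01,.02):
        v=(proj(p,s+np.array([0,0,dz]))-(x,y))*6; cv2.circle(a,tuple(int(k) for k in v),3,(0,0,255),-1)
    T.append(a)
cv2.imwrite('pics/d.png',np.hstack(T))
E
```

```text
(no output)
```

View pics/d.png

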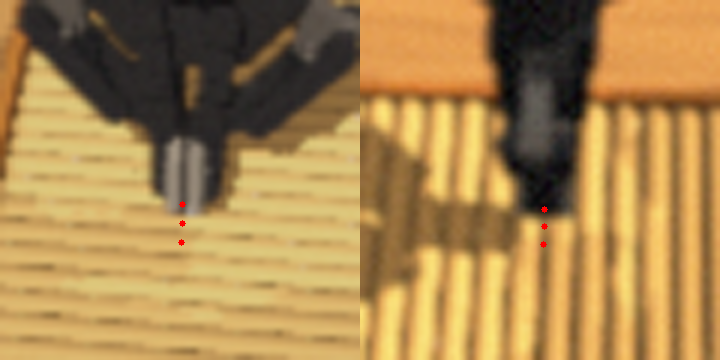

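Both views put the tip end about 15 mm above the reported TCP, so the tips aren't touching yet. I'll go on down in small steps.

>>> carry_out:
  rows:
    - {"xyz": [0, 0, 1], "twist": 0, "grip": -1}
    - {"xyz": [0, 0, 2], "twist": 0, "grip": -1}
    - {"xyz": [0, 0, 2], "twist": 0, "grip": -1}

```text
t: 7.65
position: [0.5359, -0.004, 0.0408]
orientation: [-0.0, 0.707, 0.707, -0.0]
ft_force: [0.4, -0.3, -0.0]
finger_gap: 0.0003
grasp_force: 0.0
```

>>> carry_out:
  rows:
    - {"xyz": [0, 0, 1], "twist": 0, "grip": -1}
    - {"xyz": [0, 0, 1], "twist": 0, "grip": -1}

```text
t: 7.9
position: [0.5359, -0.004, 0.0399]
orientation: [-0.0, 0.707, 0.707, -0.0]
ft_force: [-0.8, 0.6, 0.7]
finger_gap: -0.0001
grasp_force: 0.0
```

>>> carry_out:
  rows:
    - {"xyz": [0, 0, 1], "twist": 0, "grip": -1}
    - {"xyz": [0, 0, 1], "twist": 0, "grip": -1}

```text
t: 8.15
position: [0.536, -0.004, 0.0389]
orientation: [-0.0, 0.707, 0.707, -0.0]
ft_force: [-0.5, -0.4, -0.0]
finger_gap: -0.0003
grasp_force: 0.0
```

>>> carry_out:
  rows:
    - {"xyz": [0, 0, 1], "twist": 0, "grip": -1}
    - {"xyz": [0, 0, 1], "twist": 0, "grip": -1}

```text
t: 8.4
position: [0.5359, -0.004, 0.0379]
orientation: [-0.0, 0.707, 0.707, -0.0]
ft_force: [-0.5, -0.1, -0.3]
finger_gap: -0.0003
grasp_force: 0.0
```

>>> carry_out:
  rows:
    - {"xyz": [0, 0, 1], "twist": 0, "grip": -1}
    - {"xyz": [0, 0, 1], "twist": 0, "grip": -1}

```text
t: 8.65
position: [0.5359, -0.004, 0.0369]
orientation: [-0.0, 0.707, 0.707, -0.0]
ft_force: [0.0, 0.3, -0.3]
finger_gap: -0.0003
grasp_force: 0.0
```

>>> carry_out:
  rows:
    - {"xyz": [0, 0, 1], "twist": 0, "grip": -1}
    - {"xyz": [0, 0, 1], "twist": 0, "grip": -1}

```text
t: 8.9
position: [0.5359, -0.004, 0.0359]
orientation: [-0.0, 0.707, 0.707, -0.0]
ft_force: [-0.1, -0.3, 0.2]
finger_gap: 0.0002
grasp_force: 0.0
```

>>> carry_out:
  rows:
    - {"xyz": [0, 0, 1], "twist": 0, "grip": -1}
    - {"xyz": [0, 0, 1], "twist": 0, "grip": -1}

```text
t: 9.15
position: [0.5359, -0.004, 0.0349]
orientation: [-0.0, 0.707, 0.707, -0.0]
ft_force: [0.6, 0.4, 0.2]
finger_gap: 0.0001
grasp_force: 0.0
```

>>> carry_out:
  rows:
    - {"xyz": [0, 0, 1], "twist": 0, "grip": -1}
    - {"xyz": [0, 0, 1], "twist": 0, "grip": -1}

```text
t: 9.4
position: [0.5359, -0.004, 0.0339]
orientation: [-0.0, 0.707, 0.707, -0.0]
ft_force: [-0.3, 0.0, 0.6]
finger_gap: -0.0002
grasp_force: 0.0
```

```bash
python3 - <<'E'
from h import *
F=[]
for i in range(6):
    p=vision.snapshot('side'); F.append(r.sense()['ft_force'])
print(np.mean(F,0).round(2)); s=r.sense();print(s['position'],s['joint_torque'][1:4])
E
```

```text
[0.13 0.07 0.24]
[ 0.53594953 -0.00399288  0.03399571] [-4.63581169e+01  3.29438567e+01  1.07119391e-03]
```

>>> carry_out:
  rows:
    - {"xyz": [0, 0, 1], "twist": 0, "grip": -1}
    - {"xyz": [0, 0, 1], "twist": 0, "grip": -1}

```text
t: 9.95
position: [0.5359, -0.004, 0.0329]
orientation: [-0.0, 0.707, 0.707, -0.0]
ft_force: [0.7, 0.3, -0.3]
finger_gap: -0.0002
grasp_force: 0.0
```

>>> carry_out:
  rows:
    - {"xyz": [0, 0, 1], "twist": 0, "grip": -1}
    - {"xyz": [0, 0, 1], "twist": 0, "grip": -1}

```text
t: 10.2
position: [0.5359, -0.004, 0.0319]
orientation: [-0.0, 0.707, 0.707, -0.0]
ft_force: [-0.8, 0.1, -0.9]
finger_gap: 0.0001
grasp_force: 0.0
```

```bash
python3 - <<'E'
from h import *
F=[]
T=[]
for n in('side','scene'):
    p=vision.snapshot(n); F.append(r.sense()['ft_force']); s=r.sense()['position'];u=proj(p,s); a=p['pixels'][:,:,::-1].copy()
    x,y=int(u[0])-30,int(u[1])-40; a=cv2.resize(a[y:y+60,x:x+60],None,fx=6,fy=6,interpolation=2)
    for dz in (0,.01,.02):
        v=(proj(p,s+np.array([0,0,dz]))-(x,y))*6; cv2.circle(a,tuple(int(k) for k in v),2,(0,0,255),-1)
    T.append(a)
cv2.imwrite('pics/e.png',np.hstack(T))
print(np.mean(F,0),s,r.sense()['joint_torque'][1:3])
E
```

```text
[ 0.42162683 -0.24501106  0.65786602] [ 0.53596645 -0.00398509  0.03198475] [-46.37024403  32.86197424]
```

View pics/e.png

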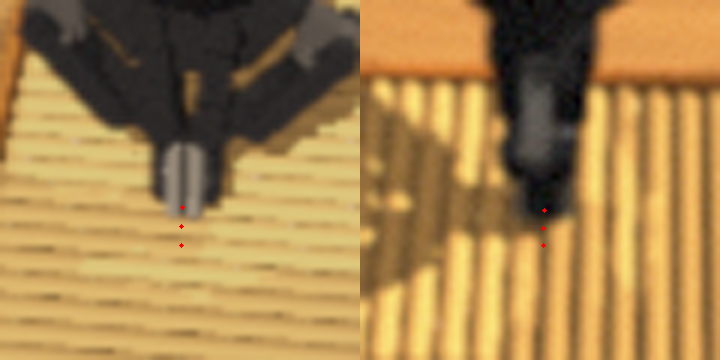

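The tip is nearly meeting its shadow, with its end at about z 0.048. Contact should come soon.

>>> carry_out:
  rows:
    - {"xyz": [0, 0, 1], "twist": 0, "grip": -1}
    - {"xyz": [0, 0, 1], "twist": 0, "grip": -1}

```text
t: 10.55
position: [0.5359, -0.004, 0.0309]
orientation: [-0.0, 0.707, 0.707, -0.0]
ft_force: [0.3, 0.3, -0.2]
finger_gap: 0.0001
grasp_force: 0.0
```

>>> carry_out:
  rows:
    - {"xyz": [0, 0, 1], "twist": 0, "grip": -1}
    - {"xyz": [0, 0, 1], "twist": 0, "grip": -1}

```text
t: 10.8
position: [0.5359, -0.004, 0.0299]
orientation: [-0.0, 0.707, 0.707, -0.0]
ft_force: [-0.6, -0.2, -0.2]
finger_gap: -0.0002
grasp_force: 0.0
```

>>> carry_out:
  rows:
    - {"xyz": [0, 0, 1], "twist": 0, "grip": -1}
    - {"xyz": [0, 0, 1], "twist": 0, "grip": -1}

```text
t: 11.05
position: [0.5359, -0.004, 0.0289]
orientation: [-0.0, 0.707, 0.707, -0.0]
ft_force: [0.7, 0.0, 0.5]
finger_gap: 0.0
grasp_force: 0.0
```

>>> carry_out:
  rows:
    - {"xyz": [0, 0, 1], "twist": 0, "grip": -1}
    - {"xyz": [0, 0, 1], "twist": 0, "grip": -1}

```text
t: 11.3
position: [0.536, -0.004, 0.028]
orientation: [0.0, 0.707, 0.707, 0.0]
ft_force: [0.3, -0.7, 1.2]
finger_gap: -0.0003
grasp_force: 0.4
```

```bash
python3 - <<'E'
from h import *
F=[]
for i in range(4):
    p=vision.snapshot('side'); F.append(r.sense()['ft_force'])
print(np.mean(F,0).round(2)); s=r.sense();print(s['position'],s['joint_torque'][1:4])
E
```

```text
[0.34 0.07 0.69]
[ 0.53604346 -0.00401023  0.02807382] [-46.04100823  32.56086588  -0.0916009 ]
```

Contact starts at TCP z ≈ 0.0285, so the closed tips end about 21 mm above the reported TCP. I'll press 1 mm more and sweep.

>>> carry_out:
  rows:
    - {"xyz": [0, 0, 1], "twist": 0, "grip": -1}
    - {"xyz": [0, 0, 1], "twist": 0, "grip": -1}

```text
t: 11.75
position: [0.536, -0.004, 0.027]
orientation: [0.0, 0.707, 0.707, 0.0]
ft_force: [0.1, 0.6, 1.6]
finger_gap: -0.0004
grasp_force: 0.7
```

>>> carry_out:
  rows:
    - {"xyz": [10, 0, 0], "twist": 0, "grip": -1}
    - {"xyz": [20, 0, 0], "twist": 0, "grip": -1}
    - {"xyz": [20, 0, 0], "twist": 0, "grip": -1}

```text
t: 12.12
position: [0.5362, 0.017, 0.0275]
orientation: [0.0, 0.707, 0.708, 0.0]
ft_force: [-0.8, 0.0, 5.8]
finger_gap: 0.0002
grasp_force: 2.3
```

>>> carry_out:
  rows:
    - {"xyz": [10, 0, 0], "twist": 0, "grip": -1}
    - {"xyz": [20, 0, 0], "twist": 0, "grip": -1}
    - {"xyz": [20, 0, 0], "twist": 0, "grip": -1}

```text
t: 12.5
position: [0.5365, 0.037, 0.0275]
orientation: [0.0, 0.707, 0.707, 0.001]
ft_force: [-0.4, -1.1, 4.8]
finger_gap: -0.0001
grasp_force: 2.6
```

>>> carry_out:
  rows:
    - {"xyz": [10, 0, 0], "twist": 0, "grip": -1}
    - {"xyz": [20, 0, 0], "twist": 0, "grip": -1}
    - {"xyz": [20, 0, 0], "twist": 0, "grip": -1}

```text
t: 12.88
position: [0.5365, 0.0569, 0.0275]
orientation: [0.0, 0.707, 0.707, 0.001]
ft_force: [-0.7, -0.9, 4.8]
finger_gap: 0.0001
grasp_force: 2.7
```

>>> carry_out:
  rows:
    - {"xyz": [10, 0, 0], "twist": 0, "grip": -1}
    - {"xyz": [20, 0, 0], "twist": 0, "grip": -1}
    - {"xyz": [20, 0, 0], "twist": 0, "grip": -1}

```text
t: 13.25
position: [0.5357, 0.0773, 0.0267]
orientation: [-0.001, 0.707, 0.708, 0.0]
ft_force: [-0.5, 0.7, 1.2]
finger_gap: -0.0005
grasp_force: 0.6
```

```bash
python3 -c "
from h import *
s=r.sense();print(s['position'],s['joint_torque'],s['ft_torque'])"
```

```text
[0.53572664 0.07727647 0.02670423] [-1.90861705e-01 -4.64107776e+01  3.22064352e+01  3.13254213e-02
 -2.28574527e-01  6.57106773e-02] [ 0.16647853 -0.01359531  0.02315209]
```

>>> carry_out:
  rows:
    - {"xyz": [-4, 0, 0], "twist": 0, "grip": -1}
    - {"xyz": [-4, 0, 0], "twist": 0, "grip": -1}

```text
t: 13.5
position: [0.5359, 0.0719, 0.0269]
orientation: [-0.0, 0.707, 0.707, 0.0]
ft_force: [-0.5, 2.3, 1.4]
finger_gap: 0.0
grasp_force: 0.7
```

>>> carry_out:
  rows:
    - {"xyz": [-4, 0, 0], "twist": 0, "grip": -1}
    - {"xyz": [-4, 0, 0], "twist": 0, "grip": -1}

```text
t: 13.75
position: [0.536, 0.0673, 0.027]
orientation: [0.0, 0.707, 0.707, -0.0]
ft_force: [0.3, -0.9, 2.0]
finger_gap: -0.0001
grasp_force: 0.7
```

>>> carry_out:
  rows:
    - {"xyz": [-4, 0, 0], "twist": 0, "grip": -1}
    - {"xyz": [-4, 0, 0], "twist": 0, "grip": -1}

```text
t: 14.0
position: [0.536, 0.0634, 0.027]
orientation: [0.0, 0.707, 0.707, -0.0]
ft_force: [0.4, -1.3, 0.8]
finger_gap: -0.0001
grasp_force: 0.6
```

>>> carry_out:
  rows:
    - {"xyz": [-4, 0, 0], "twist": 0, "grip": -1}
    - {"xyz": [-4, 0, 0], "twist": 0, "grip": -1}

```text
t: 14.25
position: [0.5361, 0.0605, 0.0273]
orientation: [-0.0, 0.707, 0.707, 0.001]
ft_force: [-1.5, 4.4, 3.2]
finger_gap: -0.0002
grasp_force: 2.3
```

>>> carry_out:
  rows:
    - {"xyz": [-18, 0, 0], "twist": 0, "grip": -1}
    - {"xyz": [-34, 0, 0], "twist": 0, "grip": -1}
    - {"xyz": [-48, 0, 0], "twist": 0, "grip": -1}
    - {"xyz": [-48, 0, 0], "twist": 0, "grip": -1}

```text
t: 14.75
position: [0.5357, 0.0101, 0.0267]
orientation: [0.0, 0.708, 0.706, -0.001]
ft_force: [0.3, -0.8, 1.6]
finger_gap: 0.0003
grasp_force: 0.7
```

>>> carry_out:
  rows:
    - {"xyz": [-4, 0, 0], "twist": 0, "grip": -1}
    - {"xyz": [-4, 0, 0], "twist": 0, "grip": -1}

```text
t: 15.0
position: [0.5356, 0.0075, 0.0267]
orientation: [0.0, 0.707, 0.707, -0.001]
ft_force: [-0.9, -0.6, 1.9]
finger_gap: -0.0001
grasp_force: 0.8
```

>>> carry_out:
  rows:
    - {"xyz": [-4, 0, 0], "twist": 0, "grip": -1}
    - {"xyz": [-4, 0, 0], "twist": 0, "grip": -1}

```text
t: 15.25
position: [0.5359, 0.0039, 0.0269]
orientation: [0.0, 0.707, 0.707, -0.0]
ft_force: [0.7, 0.2, 1.6]
finger_gap: -0.0002
grasp_force: 0.7
```

>>> carry_out:
  rows:
    - {"xyz": [-4, 0, 0], "twist": 0, "grip": -1}
    - {"xyz": [-4, 0, 0], "twist": 0, "grip": -1}

```text
t: 15.5
position: [0.536, -0.0002, 0.027]
orientation: [0.0, 0.707, 0.707, -0.0]
ft_force: [-0.2, -0.1, 0.1]
finger_gap: -0.0
grasp_force: 0.6
```

>>> carry_out:
  rows:
    - {"xyz": [-4, 0, 0], "twist": 0, "grip": -1}
    - {"xyz": [-4, 0, 0], "twist": 0, "grip": -1}

```text
t: 15.75
position: [0.536, -0.0044, 0.027]
orientation: [0.0, 0.707, 0.707, -0.0]
ft_force: [-0.2, 1.0, 0.8]
finger_gap: 0.0003
grasp_force: 0.7
```

>>> carry_out:
  rows:
    - {"xyz": [12, 0, 0], "twist": 0, "grip": -1}
    - {"xyz": [12, 0, 0], "twist": 0, "grip": -1}

```text
t: 16.0
position: [0.536, 0.009, 0.027]
orientation: [-0.0, 0.707, 0.708, 0.0]
ft_force: [-0.1, 1.3, 1.9]
finger_gap: -0.0002
grasp_force: 0.7
```

>>> carry_out:
  rows:
    - {"xyz": [2, 0, 0], "twist": 0, "grip": -1}
    - {"xyz": [2, 0, 0], "twist": 0, "grip": -1}

```text
t: 16.25
position: [0.536, 0.0103, 0.027]
orientation: [-0.0, 0.707, 0.707, 0.0]
ft_force: [-0.6, 0.3, 0.4]
finger_gap: -0.0001
grasp_force: 0.7
```

>>> carry_out:
  rows:
    - {"xyz": [2, 0, 0], "twist": 0, "grip": -1}
    - {"xyz": [2, 0, 0], "twist": 0, "grip": -1}

```text
t: 16.5
position: [0.536, 0.0121, 0.027]
orientation: [-0.0, 0.707, 0.707, -0.0]
ft_force: [-0.5, 0.9, 1.6]
finger_gap: 0.0005
grasp_force: 0.6
```

>>> carry_out:
  rows:
    - {"xyz": [2, 0, 0], "twist": 0, "grip": -1}
    - {"xyz": [2, 0, 0], "twist": 0, "grip": -1}

```text
t: 16.75
position: [0.5359, 0.0139, 0.0269]
orientation: [0.0, 0.707, 0.707, -0.0]
ft_force: [-0.4, -1.4, 1.4]
finger_gap: 0.0001
grasp_force: 0.8
```

>>> carry_out:
  rows:
    - {"xyz": [15, 0, 0], "twist": 0, "grip": -1}
    - {"xyz": [30, 0, 0], "twist": 0, "grip": -1}
    - {"xyz": [43, 0, 0], "twist": 0, "grip": -1}
    - {"xyz": [43, 0, 0], "twist": 0, "grip": -1}

```text
t: 17.25
position: [0.5364, 0.0586, 0.0274]
orientation: [-0.0, 0.707, 0.708, 0.001]
ft_force: [0.1, -0.4, 5.7]
finger_gap: 0.0002
grasp_force: 2.7
```

>>> carry_out:
  rows:
    - {"xyz": [2, 0, 0], "twist": 0, "grip": -1}
    - {"xyz": [2, 0, 0], "twist": 0, "grip": -1}

```text
t: 17.5
position: [0.5363, 0.0598, 0.0273]
orientation: [-0.0, 0.707, 0.707, 0.001]
ft_force: [0.4, -0.9, 5.0]
finger_gap: -0.0
grasp_force: 2.4
```

>>> carry_out:
  rows:
    - {"xyz": [2, 0, 0], "twist": 0, "grip": -1}
    - {"xyz": [2, 0, 0], "twist": 0, "grip": -1}

```text
t: 17.75
position: [0.5361, 0.0616, 0.0269]
orientation: [-0.0, 0.707, 0.707, 0.0]
ft_force: [0.5, 0.2, 4.7]
finger_gap: 0.0002
grasp_force: 1.7
```

>>> carry_out:
  rows:
    - {"xyz": [2, 0, 0], "twist": 0, "grip": -1}
    - {"xyz": [2, 0, 0], "twist": 0, "grip": -1}

```text
t: 18.0
position: [0.5356, 0.0633, 0.0266]
orientation: [-0.0, 0.707, 0.707, -0.0]
ft_force: [0.9, 1.5, 1.9]
finger_gap: -0.0
grasp_force: 0.9
```

The batten makes itself felt from y = 0.0155 to 0.062. That fits three rods plus the tip width, so its centre is at y ≈ 0.0385. Next I'll rise, open and go above the stake.

>>> carry_out:
  rows:
    - {"xyz": [0, 0, -50], "twist": 0, "grip": -1}
    - {"xyz": [0, 0, -100], "twist": 0, "grip": 1}
    - {"xyz": [-55, 6, -110], "twist": 0, "grip": 1}
    - {"xyz": [-115, 12, -110], "twist": 0, "grip": 1}
    - {"xyz": [-175, 18, -110], "twist": 0, "grip": 1}
    - {"xyz": [-235, 24, -110], "twist": 0, "grip": 1}
    - {"xyz": [-295, 30, -110], "twist": 0, "grip": 1}
    - {"xyz": [-350, 36, -110], "twist": 0, "grip": 1}
    - {"xyz": [-376, 39, -110], "twist": 0, "grip": 1}
    - {"xyz": [-376, 39, -110], "twist": 0, "grip": 1}

```text
t: 19.25
position: [0.5743, -0.3146, 0.1355]
orientation: [-0.001, 0.708, 0.706, -0.0]
ft_force: [-0.1, 0.2, 0.6]
finger_gap: 0.0853
grasp_force: 0.0
```

```bash
python3 - <<'E'
from h import *
s=r.sense(); print(s['t'],s['position'],s['finger_gap'])
for n in ('wrist','side','scene'):
    p=vision.snapshot(n)
    if n=='wrist': save(p,'w.png'); print(proj(p,s['position']),proj(p,[.575,-.313,.014]),proj(p,[.575,-.313,.07]))
    for d in finder.outline_of(p,'stake')[:1]: print(n,d['p'],d['bbox'])
E
```

```text
19.25 [ 0.57429674 -0.31456034  0.13546469] 0.08527945054807472
[318.05814187 242.29268172] [318.88742564 186.80398416] [318.97654799 205.11305589]
wrist 0.67 [281.2, 150.6, 75.7, 71.7]
side 0.84 [330.8, 105.2, 27.4, 33.4]
scene 0.72 [162.0, 185.9, 27.2, 36.4]
```

View pics/w.png

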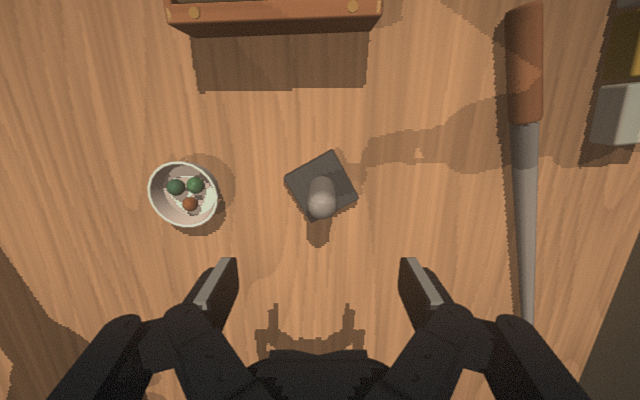

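The wrist view shows the dome at (321,204) and the foot corners at about (332,150), (357,193), (310,220) and (285,183), turned about 33°. The finger midline is at x ≈ 318, so the tool is well centred and I can descend.

>>> carry_out:
  rows:
    - {"xyz": [0, 1, 40], "twist": 0, "grip": 1}
    - {"xyz": [0, 1, 80], "twist": 0, "grip": 1}
    - {"xyz": [0, 1, 110], "twist": 0, "grip": 1}
    - {"xyz": [0, 1, 125], "twist": 0, "grip": 1}
    - {"xyz": [0, 1, 125], "twist": 0, "grip": 1}

```text
t: 20.18
position: [0.5756, -0.3122, 0.0115]
orientation: [-0.001, 0.707, 0.707, -0.0]
ft_force: [0.7, 0.1, 0.2]
finger_gap: 0.0854
grasp_force: 0.0
```

```bash
python3 - <<'E'
from h import *
s=r.sense(); print(s['t'],s['position'],s['finger_gap'],s['ft_force'])
T=[]
for n,c in (('wrist',(320,220)),('side',(343,115)),('scene',(172,200))):
    p=vision.snapshot(n); a=p['pixels'][:,:,::-1].copy()
    w=150 if n=='wrist' else 40
    a=a[max(0,c[1]-w):c[1]+w,c[0]-w:c[0]+w]; T.append(cv2.resize(a,(266,266),interpolation=2))
    if n=='wrist':
        F=np.array([ray(dict(K=p['K'],R=p['R'],t=p['t']),c,.014) for c in [(320,190)]])
cv2.imwrite('pics/f.png',np.hstack(T))
E
```

```text
20.175 [ 0.57559898 -0.31219769  0.01149503] 0.08536672665074044 [0.70197539 0.14548955 0.20626536]
```

View pics/f.png

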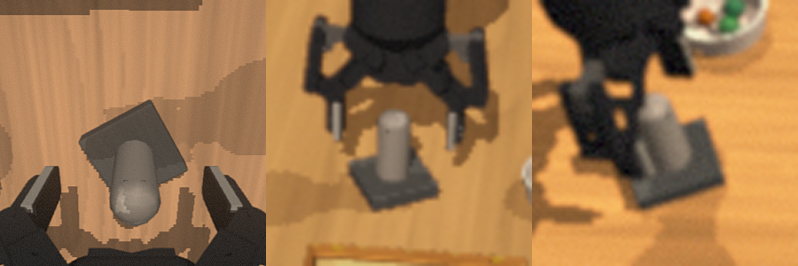

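The open fingers straddle the stem with their tips about half-way up it, and the body is clear of the dome. I'll go down 4 mm and close.

>>> carry_out:
  rows:
    - {"xyz": [0, 0, 4], "twist": 0, "grip": 1}
    - {"xyz": [0, 0, 4], "twist": 0, "grip": -1}
    - {"xyz": [0, 0, 4], "twist": 0, "grip": -1}
    - {"xyz": [0, 0, 4], "twist": 0, "grip": -1}
    - {"xyz": [0, 0, 4], "twist": 0, "grip": -1}
    - {"xyz": [0, 0, 4], "twist": 0, "grip": -1}
    - {"xyz": [0, 0, 4], "twist": 0, "grip": -1}
  grip_force: 60

```text
t: 21.2
position: [0.5767, -0.3131, 0.0085]
orientation: [0.001, 0.707, 0.707, 0.0]
ft_force: [3.9, -0.5, 3.0]
finger_gap: 0.0265
grasp_force: 59.5
```

```bash
python3 - <<'E'
from h import *
s=r.sense(); print(s['t'],s['position'],s['finger_gap'],s['ft_force'],s['grasp_force'],s['joint_torque'])
E
```

```text
21.2 [ 0.57671288 -0.31313945  0.00851887] 0.02649226399811831 [ 3.86790673 -0.48421528  3.0057206 ] 59.53142965212464 [-1.26370914e+00 -5.88575470e+01  3.06309021e+01  9.85694826e-01
 -4.80477568e-01 -8.64641421e-03]
```

>>> carry_out:
  rows:
    - {"xyz": [0, 0, -10], "twist": 0, "grip": -1}
    - {"xyz": [0, 0, -30], "twist": 0, "grip": -1}
    - {"xyz": [0, 0, -60], "twist": 0, "grip": -1}
    - {"xyz": [0, 0, -90], "twist": 0, "grip": -1}
    - {"xyz": [20, -2, -100], "twist": 0, "grip": -1}
    - {"xyz": [50, -6, -100], "twist": 4, "grip": -1}
    - {"xyz": [90, -11, -100], "twist": 10, "grip": -1}
    - {"xyz": [130, -16, -100], "twist": 16, "grip": -1}
    - {"xyz": [170, -20, -100], "twist": 22, "grip": -1}
    - {"xyz": [210, -25, -100], "twist": 27, "grip": -1}

```text
t: 22.45
position: [0.5487, -0.1008, 0.1063]
orientation: [-0.001, 0.853, 0.521, -0.001]
ft_force: [0.7, -0.3, -7.9]
finger_gap: 0.0264
grasp_force: 60.0
```

```bash
python3 - <<'E'
from h import *
s=r.sense(); print(s['t'],s['position'],s['orientation'],s['finger_gap'],s['ft_force'],s['ft_torque'],s['grasp_force'])
E
```

```text
22.45 [ 0.54874174 -0.10078078  0.10633896] [-0.00140895  0.85335273  0.52133008 -0.0014394 ] 0.02637041631485538 [ 0.74815734 -0.32733134 -7.86429638] [ 0.05725703 -0.03674903  0.03071204] 60.016195548232645
```

>>> carry_out:
  rows:
    - {"xyz": [35, -23, 0], "twist": 3, "grip": -1}
    - {"xyz": [70, -46, 0], "twist": 5, "grip": -1}
    - {"xyz": [100, -65, 0], "twist": 5, "grip": -1}
    - {"xyz": [118, -77, 0], "twist": 5, "grip": -1}
    - {"xyz": [118, -77, 0], "twist": 5, "grip": -1}
    - {"xyz": [118, -77, 0], "twist": 5, "grip": -1}

```text
t: 23.2
position: [0.5347, 0.037, 0.1071]
orientation: [-0.0, 0.875, 0.485, -0.001]
ft_force: [0.4, -0.1, -8.0]
finger_gap: 0.0264
grasp_force: 60.2
```

```bash
python3 - <<'E'
from h import *
s=r.sense(); print(s['t'],s['position'],s['orientation'],s['finger_gap'],s['ft_force'],s['ft_torque'],s['grasp_force'])
T=[]
for n in ('side','scene'):
    p=vision.snapshot(n); d=finder.outline_of(p,'stake')
    if d: print(n,d[0]['p'],d[0]['bbox'])
    u=proj(p,s['position']); x,y=int(u[0])-40,int(u[1])-40
    a=p['pixels'][:,:,::-1].copy()[y:y+80,x:x+80]; a=cv2.resize(a,None,fx=5,fy=5,interpolation=2)
    z0=s['position'][2]-.0085
    c,si=np.cos(np.radians(2)),np.sin(np.radians(2))
    for dx,dy in ((.03,.03),(.03,-.03),(-.03,.03),(-.03,-.03)):
        v=(proj(p,[s['position'][0]+c*dx-si*dy,s['position'][1]+si*dx+c*dy,z0])-(x,y))*5
        cv2.circle(a,tuple(int(k) for k in v),3,(0,0,255),-1)
    T.append(a)
cv2.imwrite('pics/g.png',np.hstack(T))
E
```

```text
23.2 [0.53474289 0.03703906 0.10709865] [-2.92218938e-04  8.74518791e-01  4.84990232e-01 -1.12877967e-03] 0.02644891454439466 [ 0.35985139 -0.1188513  -8.00626934] [-0.01589164 -0.02747154 -0.03044164] 60.19076873897575
side 0.75 [327.5, 162.1, 32.0, 39.0]
scene 0.61 [310.9, 153.3, 27.6, 35.2]
```

View pics/g.png

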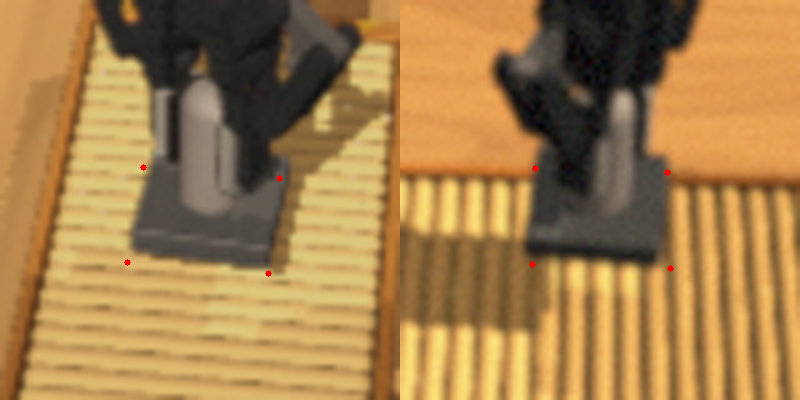

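The foot is well aligned with the board. It sits about 3 mm toward -y of the TCP, so the stem is off-centre in the pads. I'll correct for that and lower.

>>> carry_out:
  rows:
    - {"xyz": [5, 0, 10], "twist": 0, "grip": -1}
    - {"xyz": [5, 0, 25], "twist": 0, "grip": -1}
    - {"xyz": [5, 0, 36], "twist": 0, "grip": -1}
    - {"xyz": [5, 0, 40], "twist": 0, "grip": -1}
    - {"xyz": [5, 0, 40], "twist": 0, "grip": -1}
    - {"xyz": [5, 0, 40], "twist": 0, "grip": -1}

```text
t: 24.15
position: [0.539, 0.0413, 0.0685]
orientation: [0.0, 0.875, 0.485, 0.0]
ft_force: [-0.4, -0.4, -7.8]
finger_gap: 0.0264
grasp_force: 60.1
```

```bash
python3 - <<'E'
from h import *
s=r.sense(); print(s['t'],s['position'],s['orientation'],s['ft_force'],s['ft_torque'])
T=[]
for n in ('side','scene'):
    p=vision.snapshot(n)
    u=proj(p,s['position']); x,y=int(u[0])-40,int(u[1])-45
    a=p['pixels'][:,:,::-1].copy()[y:y+80,x:x+80]; a=cv2.resize(a,None,fx=5,fy=5,interpolation=2)
    c,si=np.cos(np.radians(2)),np.sin(np.radians(2))
    for dx,dy in ((.03,.03),(.03,-.03),(-.03,.03),(-.03,-.03)):
        v=(proj(p,[.536+c*dx-si*dy,.0385+si*dx+c*dy,s['position'][2]-.0085])-(x,y))*5
        cv2.circle(a,tuple(int(k) for k in v),3,(0,0,255),-1)
    T.append(a)
cv2.imwrite('pics/i.png',np.hstack(T))
E
```

```text
24.15 [0.53895547 0.04134201 0.06846828] [1.79866188e-04 8.74625837e-01 4.84798383e-01 3.75419415e-04] [-0.39618236 -0.35679686 -7.81906055] [ 0.00859046 -0.06448966 -0.05576663]
```

View pics/i.png

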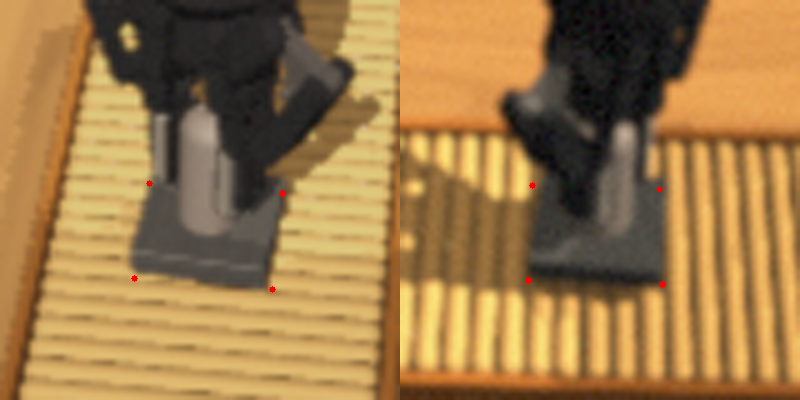

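The foot's corners now match the target marks in both views. I'll lower it gently until the rods carry the weight.

>>> carry_out:
  rows:
    - {"xyz": [0, 0, 3], "twist": 0, "grip": -1}
    - {"xyz": [0, 0, 6], "twist": 0, "grip": -1}
    - {"xyz": [0, 0, 7], "twist": 0, "grip": -1}
    - {"xyz": [0, 0, 7], "twist": 0, "grip": -1}

```text
t: 24.75
position: [0.5384, 0.0413, 0.0608]
orientation: [-0.0, 0.875, 0.485, -0.0]
ft_force: [1.0, 0.6, -7.6]
finger_gap: 0.0267
grasp_force: 60.2
```

>>> carry_out:
  rows:
    - {"xyz": [0, 0, 1], "twist": 0, "grip": -1}
    - {"xyz": [0, 0, 1], "twist": 0, "grip": -1}

```text
t: 25.0
position: [0.5386, 0.0413, 0.0599]
orientation: [-0.0, 0.875, 0.485, -0.0]
ft_force: [0.5, -0.2, -8.5]
finger_gap: 0.0267
grasp_force: 60.2
```

>>> carry_out:
  rows:
    - {"xyz": [0, 0, 1], "twist": 0, "grip": -1}
    - {"xyz": [0, 0, 1], "twist": 0, "grip": -1}

```text
t: 25.25
position: [0.5385, 0.0413, 0.0589]
orientation: [-0.0, 0.875, 0.485, -0.0]
ft_force: [-0.8, -0.4, -7.7]
finger_gap: 0.0265
grasp_force: 60.2
```

>>> carry_out:
  rows:
    - {"xyz": [0, 0, 1], "twist": 0, "grip": -1}
    - {"xyz": [0, 0, 1], "twist": 0, "grip": -1}

```text
t: 25.5
position: [0.5387, 0.0414, 0.0581]
orientation: [0.0, 0.875, 0.485, 0.0]
ft_force: [0.4, 0.5, -6.3]
finger_gap: 0.0269
grasp_force: 60.3
```

>>> carry_out:
  rows:
    - {"xyz": [0, 0, 0.7], "twist": 0, "grip": -1}
    - {"xyz": [0, 0, 0.7], "twist": 0, "grip": -1}

```text
t: 25.75
position: [0.5387, 0.0414, 0.0577]
orientation: [0.0, 0.875, 0.485, 0.0]
ft_force: [-1.8, 1.0, -2.7]
finger_gap: 0.0268
grasp_force: 60.7
```

>>> carry_out:
  rows:
    - {"xyz": [0, 0, 0.7], "twist": 0, "grip": -1}
    - {"xyz": [0, 0, 0.7], "twist": 0, "grip": -1}

```text
t: 26.0
position: [0.5387, 0.0414, 0.0571]
orientation: [0.0, 0.875, 0.485, 0.0]
ft_force: [-2.3, 0.2, 0.7]
finger_gap: 0.0263
grasp_force: 61.1
```

```bash
python3 - <<'E'
from h import *
F=[]
for i in range(5):
    vision.snapshot('side'); s=r.sense(); F.append(list(s['ft_force'])+list(s['ft_torque']))
print(np.mean(F,0).round(3),s['position'])
E
```

```text
[-2.484e+00  9.100e-02  1.390e+00  3.900e-02  6.020e-01  2.000e-03] [0.53874755 0.0413722  0.05691896]
```

The weight went over within about 1.5 mm, which is the batten's stiffness. Now I'll ease up slightly and release.

>>> carry_out:
  rows:
    - {"xyz": [0, 0, -0.2], "twist": 0, "grip": -1}
    - {"xyz": [0, 0, -0.2], "twist": 0, "grip": -1}
  grip_force: 20

```text
t: 26.5
position: [0.5387, 0.0414, 0.0569]
orientation: [0.0, 0.875, 0.485, 0.0]
ft_force: [-2.5, 1.1, 1.7]
finger_gap: 0.0263
grasp_force: 61.2
```

>>> carry_out:
  rows:
    - {"xyz": [0, 0, 0], "twist": 0, "grip": 0}
    - {"xyz": [0, 0, 0], "twist": 0, "grip": 0}
    - {"xyz": [0, 0, 0], "twist": 0, "grip": 0.5}
    - {"xyz": [0, 0, 0], "twist": 0, "grip": 0.5}
    - {"xyz": [0, 0, 0], "twist": 0, "grip": 0.5}

```text
t: 27.12
position: [0.5387, 0.0413, 0.0568]
orientation: [0.0, 0.875, 0.485, 0.0]
ft_force: [0.2, 0.1, 1.1]
finger_gap: 0.0641
grasp_force: 0.0
```

```bash
python3 - <<'E'
from h import *
s=r.sense(); print(s['t'],s['position'],s['finger_gap'],s['ft_force'],s['grasp_force'])
E
```

```text
27.125 [0.53865524 0.04133032 0.05679902] 0.06414481489304558 [0.23664765 0.06708154 1.07539887] 0.0
```

Released. I'll rise straight up and look.

>>> carry_out:
  rows:
    - {"xyz": [0, 0, -10], "twist": 0, "grip": 0.5}
    - {"xyz": [0, 0, -35], "twist": 0, "grip": 0.5}
    - {"xyz": [0, 0, -75], "twist": 0, "grip": 0.5}
    - {"xyz": [0, 0, -115], "twist": 0, "grip": 0.5}
    - {"xyz": [0, 0, -150], "twist": 0, "grip": 0.5}
    - {"xyz": [0, 0, -150], "twist": 0, "grip": 0.5}
    - {"xyz": [0, 0, -150], "twist": 0, "grip": 0.5}

```text
t: 28.0
position: [0.5385, 0.0413, 0.2067]
orientation: [0.0, 0.875, 0.485, 0.0]
ft_force: [-0.8, -0.4, -0.8]
finger_gap: 0.0642
grasp_force: 0.0
```

```bash
python3 - <<'E'
from h import *
s=r.sense(); print(s['t'],s['position'],s['ft_force'])
T=[]
c,si=np.cos(np.radians(2)),np.sin(np.radians(2))
for n in ('side','scene'):
    p=vision.snapshot(n)
    u=proj(p,[.536,.0385,.05]); x,y=int(u[0])-40,int(u[1])-55
    a=p['pixels'][:,:,::-1].copy()[y:y+80,x:x+80]; a=cv2.resize(a,None,fx=5,fy=5,interpolation=2)
    P=[[.536+c*dx-si*dy,.0385+si*dx+c*dy,.0625] for dx,dy in ((.03,.03),(.03,-.03),(-.03,.03),(-.03,-.03))]+[[.536,.0385,.1205]]
    for q in P:
        v=(proj(p,q)-(x,y))*5; cv2.circle(a,tuple(int(k) for k in v),3,(0,0,255),-1)
    T.append(a)
cv2.imwrite('pics/j.png',np.hstack(T))
E
```

```text
28.0 [0.53853499 0.0413443  0.20670612] [-0.83478608 -0.39992783 -0.76030541]
```

View pics/j.png

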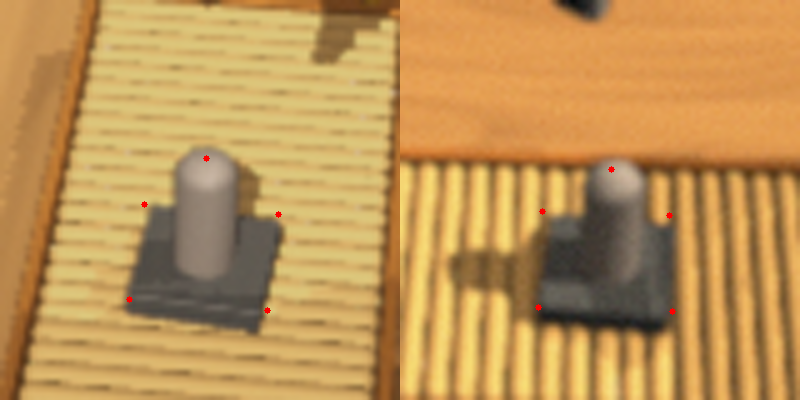

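The stake stands upright and level at the target, within about 1 mm in the scene view's columns (foot spans 545–672 against marks at 542–671). I'm handing it in.

```bash
python3 -c "
from h import *
print(job.close_job())"
```

```text
the job is handed in; nothing more can be done
None
```

I found the batten by touch at y ≈ 0.0385 m and set the stake down over it; in the last pictures it stands upright and level, released with the arm clear, and I handed the job in at 28 s (no verdict was returned).

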